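Rocking check of a ball-seated compression platen

TASK

Check that the compression platen on the ball seat rocks freely all round: with closed fingertips press lightly on its outermost scribed ring right beside the handle, so that the edge dips two or three millimetres, and slide the fingertips clockwise (seen from above) along that ring, keeping the dip under them, once all the way round to the handle again. Then lift clear and let the platen spring back level. Keep off the middle of its ground face, do not shift, twist or lift the platen or its base, and leave everything else where it is.

Things in the scene. Friction and masses are not known exactly. Their poses are not given: they have to be found in the camera images.
- seat: steel base of the ball-seated compression platen, loose on the table (about 7 kg in all): round flange 130 mm across, 18 mm high, and a cup 92 mm across up to 47 mm. The platen rocks on it about the centre of its top face, up to about 6 degrees any way; springs bring it back level. Origin: centre of the flange's underside; z up, x along the handle, y 90 degrees anticlockwise from it seen from above
- platen: the rocking disc, 170 mm across, 18 mm thick, flat top 80 mm above the table when level; from its rim a level 8 mm steel rod sticks out as handle, with a 22 mm steel ball 140 mm from the middle. Six scribed circles, radii 15 to 65 mm in steps of 10; the 65 mm one is to be traced. There it yields about 1 N per mm of dip and goes hard at about 6.5 mm. Origin: centre of the top face; z up, x to the handle
- face: the middle of the rocking platen's ground face, inside the third scribed circle (radius 35 mm), where specimens stand and fingers should not touch. Origin: centre of the top face, 80 mm above the table
- ring_0 (a point): point on the outermost scribed ring (65 mm from the middle) on the rocking platen's top face, at the handle
- ring_1 (a point): point on the outermost scribed ring (65 mm from the middle) on the rocking platen's top face, 45 degrees clockwise from the handle seen from above
- ring_2 (a point): point on the outermost scribed ring (65 mm from the middle) on the rocking platen's top face, 90 degrees clockwise
- ring_3 (a point): point on the outermost scribed ring (65 mm from the middle) on the rocking platen's top face, 135 degrees clockwise
- ring_4 (a point): point on the outermost scribed ring (65 mm from the middle) on the rocking platen's top face, 180 degrees: opposite the handle
- ring_5 (a point): point on the outermost scribed ring (65 mm from the middle) on the rocking platen's top face, 225 degrees clockwise
- ring_6 (a point): point on the outermost scribed ring (65 mm from the middle) on the rocking platen's top face, 270 degrees clockwise
- ring_7 (a point): point on the outermost scribed ring (65 mm from the middle) on the rocking platen's top face, 315 degrees clockwise, the last eighth before the handle
- flat_platen: bystander: a plain platen lying flat on the table, 170 mm across and 18 mm thick, with the same six circles but no base and no handle; origin at the centre of its underside
- specimen: bystander: a brass cylinder 30 mm across and 45 mm high standing in the middle of the flat platen; origin at the centre of its underside
- grip_a: bystander: a screw grip of two aluminium cheeks, 114 x 62 x 52 mm high, with a screw to 98 mm along its +x and a thin tommy bar across it; origin at the middle of its underside
- grip_b: bystander: a like screw grip without tommy bar; origin at the middle of its underside
- hook_a: bystander: a steel stub 32 mm thick with a chain link and a small hook, 155 mm long, lying between the two platens; origin at mid-length on the table
- hook_b: bystander: a like stub with link and hook, lying further back; origin at mid-length on the table
- spanner: bystander: a flat steel hook spanner 200 mm long and 6 mm thick; origin on the table near its middle
- clevis: bystander: a flat aluminium clevis frame with a round stub, 220 mm long and 28 mm high; origin on the table, near its middle
There are look-alikes about, which are no part of the job. Leave any purple or yellow look-alike of the seat alone.

How it is judged (in metres and radians):
On the way, in this order (a step that is already met when the one before it is completed fails the run):
1. the ring is pressed down by the fingertips right beside the handle (z of ring_0 in the frame of seat below 0.0785 m and z of each of ring_2, ring_6 in the frame of seat above 0.0791 m and contact force between the fingers and platen above 0.3 N), for 0.05 s.
2. the ring is pressed down by the fingertips an eighth of the way round, clockwise (z of ring_1 in the frame of seat below 0.0785 m and z of each of ring_3, ring_7 in the frame of seat above 0.0791 m and contact force between the fingers and platen above 0.3 N), for 0.05 s.
3. the ring is pressed down by the fingertips a quarter of the way round (z of ring_2 in the frame of seat below 0.0785 m and z of each of ring_4, ring_0 in the frame of seat above 0.0791 m and contact force between the fingers and platen above 0.3 N), for 0.05 s.
4. the ring is pressed down by the fingertips three eighths of the way round (z of ring_3 in the frame of seat below 0.0785 m and z of each of ring_5, ring_1 in the frame of seat above 0.0791 m and contact force between the fingers and platen above 0.3 N), for 0.05 s.
5. the ring is pressed down by the fingertips opposite the handle (z of ring_4 in the frame of seat below 0.0785 m and z of each of ring_6, ring_2 in the frame of seat above 0.0791 m and contact force between the fingers and platen above 0.3 N), for 0.05 s.
6. the ring is pressed down by the fingertips five eighths of the way round (z of ring_5 in the frame of seat below 0.0785 m and z of each of ring_7, ring_3 in the frame of seat above 0.0791 m and contact force between the fingers and platen above 0.3 N), for 0.05 s.
7. the ring is pressed down by the fingertips three quarters of the way round (z of ring_6 in the frame of seat below 0.0785 m and z of each of ring_0, ring_4 in the frame of seat above 0.0791 m and contact force between the fingers and platen above 0.3 N), for 0.05 s.
8. the ring is pressed down by the fingertips seven eighths of the way round (z of ring_7 in the frame of seat below 0.0785 m and z of each of ring_1, ring_5 in the frame of seat above 0.0791 m and contact force between the fingers and platen above 0.3 N), for 0.05 s.
9. the ring is pressed down by the fingertips beside the handle again, the round complete (all of step 1), for 0.05 s.
At the end, for the whole second after the job is handed in: After the full clockwise round (ring dipped 1.5 mm or more at every eighth) the platen is level again (ring nowhere over 1 mm low) and still, its base within 10 mm of its place and not twisted (ring at the handle within 15 mm), and each bystander within 15 mm of its place (z of each of ring_0, ring_2, ring_4, ring_6 in the frame of seat above 0.079 m and distance of seat from where it was at the start of the episode below 0.01 m and distance of each of ring_0, flat_platen, specimen, grip_a, grip_b, hook_a, hook_b, spanner, clevis from where it was at the start of the episode below 0.015 m and angular speed of platen below 0.05 rad/s); the robot touches nothing.
It fails at once if the fingertips press the platen harder than 25 N (contact force between the fingers and platen above 25 N).
It fails at once if the fingers touch the middle of the ground face, inside the third circle (contact force between the fingers and face above 0.3 N).
It fails at once if the platen's base is pushed along, lifted or carried (more than 10 mm) (distance of seat from where it was at the start of the episode above 0.01 m).
It fails at once if the platen and its base are twisted round (the ring's point at the handle more than 15 mm from where it was) (distance of ring_0 from where it was at the start of the episode above 0.015 m).
It fails at once if a bystander is moved or lifted (more than 15 mm), or the brass specimen tipped (distance of any of flat_platen, specimen, grip_a, grip_b, hook_a, hook_b, spanner, clevis from where it was at the start of the episode above 0.015 m or angle between specimen's own z axis and vertical above 0.3 rad).
It also fails if it takes over 64 s, if anything falls off the work surface, if the arm or the gripper's body presses on something with over 40 N, if the wrist force passes 120 N, or if a joint passes its speed limit or range.

ROBOT

A 7-joint arm with a two-finger parallel gripper is mounted at the origin on the work surface. World frame = base frame: x ahead of the robot, y to its left, z up, the work surface at z = 0. Lengths are in mm, angles in rad, forces in N, time in s.
With the tool pointing down it reaches from about 425 to 825 mm from the base axis. Payload 3.6 kg.
Tool frame: the origin (TCP) lies midway between the tips of the shut fingers; the grasp point (between the pads) lies 19 mm behind it; z points along the fingers, y is the direction in which the jaws open and shut (so a half turn about z gives the same grasp; the last joint's range is limited). The gripper opens to 93 mm and grips with 3 to 60 N. Pads are 15 mm wide; open, the fingers measure 128 mm over their backs; the gripper's body (75 mm by 188 mm) begins 65 mm behind the grasp point.
Start: joints at [-1.3, 0.615, -0.013, 1.423, 0.008, 1.103, -0.04], TCP at [190.066, 621.56, 218.64] pointing down, gripper open.
Joint ranges: [-3.12, 3.12], [-0.3, 2.06], [-1.34, 1.32], [0.26, 2.42], [-1.36, 4.5], [0.01, 1.98], [-2.84, 2.84]. Speed limits (rad/s): [2.79, 2.79, 3.14, 3.14, 3.14, 3.14, 3.14].

INTERFACE

Orientations are given as a unit quaternion [x, y, z, w].
In Python, from workcell import manip, monitor, cams, sign_off gives the robot as it stands. The module is installed in compiled form; this text tells all that it offers. Calls block until the motion is done:
- manip.movep(position, orientation): joint-space move of the TCP to a pose.
- manip.servo_line(position, speed=150, attitude=None, max_force=None): straight line of the TCP; attitude=None keeps the orientation; speed is the mean speed in mm/s. With max_force (N) it stops when the force on the tool has changed by that much, and returns True; else False.
- manip.goto_joints(angles): joint-space move.
- manip.grip(opening): opening from 0.0 (shut) to 1.0 (fully open); the grip force is fixed at half the most; returns when the fingers have stopped.
- manip.sleep(seconds).
- manip.ik(position, orientation): joint angles nearest the present ones, or None.
- monitor.sense(): the state.
- cams.camera(name): name is "scene" or "top" or "wrist"; returns a dict with "frame" (420x560x3 uint8, red, green, blue), "vfov" (degrees; the focal length in pixels is half the picture's height over the tangent of half this angle, whatever the lens; pixels are square), "cx", "cy" (the principal point, pixels), "k1" (the pictures are not rectified: a ray, as slopes to the right and down, at radius r is drawn at 1 + k1 r^2 times it, then the intrinsics apply), "origin" and "attitude" of the camera in the world; the wrist camera has in their place "T_tool_cam" (4x4, takes a point from camera to tool coordinates, whose origin is the TCP and whose axes are the flange's). Camera axes: x right, y down, z forward; pixel columns grow to the right and rows downward; lengths in mm; the calibration is good to about 2 mm. A picture is of the moment at which its call begins: read the wrist's pose just before it. There is no depth.
A pose or a line that the arm cannot do raises manip.IKError and nothing moves.
- sign_off(): hands the job in, once; it reports no verdict.
The state is a dict: "t": time; "qpos": joint angles; "qd": joint speeds; "joint_efforts": joint torques, N m; "ee_pos": TCP position; "orientation": TCP orientation; "ft_force": force on the tool from outside, world axes, zero at the start; "torque": the same for the moment, N m; "width": opening from 0.0 (shut) to 1.0 (fully open).
Only numpy, scipy, OpenCV 4.12 (cv2) and the standard library are available. Lean on these libraries where they do the work, as an engineer would, in place of code of your own. Each camera call takes 0.05 s, during which the arm holds its last target. There are 200 camera calls.

## Working session

There is one attempt and no reset: what is moved stays moved. The work goes in short steps, each a Python script; the robot and the scene stay as the last script left them, time stands still between calls to the robot, and variables do not carry over. Pictures are saved under pics/ and viewed, on a budget of 10 in all, crops included, one or two more only if the job needs it, and the job is handed in when it is done.

```bash
mkdir -p pics; cat > h.py <<'E'
import numpy as np, cv2
from scipy.spatial.transform import Rotation as R
def K(c):
    h=c["frame"].shape[0]; f=h/2/np.tan(np.radians(c["vfov"])/2); return f
def camT(c,s=None):
    if "origin" in c:
        a=np.array(c["attitude"]); Rm=R.from_quat(a).as_matrix() if a.size==4 else a
        return Rm,np.array(c["origin"])
    T=np.array(c["T_tool_cam"]); Rt=R.from_quat(s["orientation"]).as_matrix()
    return Rt@T[:3,:3],Rt@T[:3,3]+np.array(s["ee_pos"])
def pix2w(c,uv,z,s=None):
    f=K(c);Rm,o=camT(c,s);out=[]
    for u,v in np.atleast_2d(uv):
        d=np.array([(u-c["cx"])/f,(v-c["cy"])/f]);p=d.copy()
        for _ in range(30): p=d/(1+c["k1"]*(p@p))
        r=Rm@np.array([p[0],p[1],1]); out.append(o+r*(z-o[2])/r[2])
    return np.array(out)
def w2pix(c,P,s=None):
    f=K(c);Rm,o=camT(c,s);q=(np.atleast_2d(P)-o)@Rm; p=q[:,:2]/q[:,2:]
    p=p*(1+c["k1"]*(p**2).sum(1,keepdims=True)); return p*f+[c["cx"],c["cy"]]
def save(c,n): cv2.imwrite(f"pics/{n}.png",c["frame"][:,:,::-1])
E
python3 - <<'E'
from h import *
from workcell import manip,monitor,cams
import pickle
s=monitor.sense();print(s)
for n in("scene","top","wrist"):
    c=cams.camera(n);save(c,n);pickle.dump((c,s),open(n+".pkl","wb"));print({k:v for k,v in c.items() if k!="frame"})
E
```

```text
{'t': 0.0, 'qpos': array([-1.30048338,  0.61591366, -0.01264073,  1.42488676,  0.00809585,
        1.1033631 , -0.0404112 ]), 'qd': array([ 6.26042226e-05,  2.37921829e-03,  6.48878273e-04, -3.16531748e-04,
        3.99139825e-04,  1.48469105e-03, -1.99288908e-03]), 'joint_efforts': array([ 1.05073268e-03, -4.58932221e+01,  2.09161020e-01, -1.65745407e+01,
       -6.11079228e-02,  2.04646977e-02,  2.41572507e-04]), 'ee_pos': array([189.85717591, 620.83945078, 217.48870935]), 'orientation': array([ 1.47825965e-01,  9.89012586e-01, -1.24794901e-03, -1.77661229e-04]), 'ft_force': array([-0.12370988, -0.97592316,  0.09662031]), 'torque': array([-0.00411416,  0.01497444,  0.01748004]), 'width': 0.9969214169916916}
{'vfov': 57.580873823559656, 'cx': 282.45154764204364, 'cy': 206.38489209664138, 'k1': -0.06445203018888651, 'origin': array([842.16573326, 574.91534915, 794.95160608]), 'attitude': array([ 0.26575862,  0.88812255, -0.3609044 , -0.10177772])}
{'vfov': 44.4066348700509, 'cx': 266.4292199277812, 'cy': 209.6875932181895, 'k1': -0.0749092697089407, 'origin': array([ 395.32926103,  -12.51017095, 1514.71290975]), 'attitude': array([ 0.71614854, -0.69724981,  0.02334283, -0.02071425])}
{'vfov': 58.94069560073211, 'cx': 283.5761768671484, 'cy': 208.633567039739, 'k1': 0.016219808205986, 'T_tool_cam': array([[ 2.75911196e-04, -9.61032772e-01, -2.76434323e-01,
         7.76465600e+01],
       [ 9.99999934e-01,  1.99677873e-04,  3.03921007e-04,
         6.27993787e-03],
       [-2.36880230e-04, -2.76434389e-01,  9.61032763e-01,
        -1.65271982e+02],
       [ 0.00000000e+00,  0.00000000e+00,  0.00000000e+00,
         1.00000000e+00]])}
```

View pics/top.png

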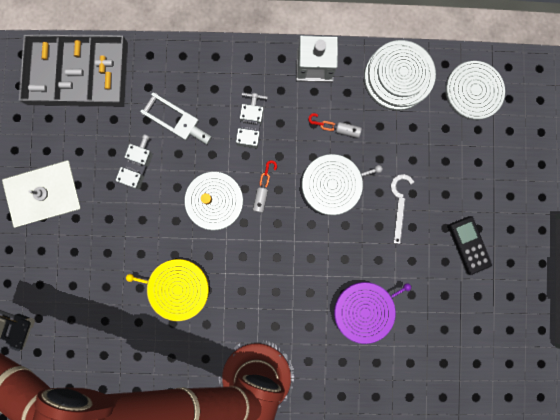

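View pics/scene.png

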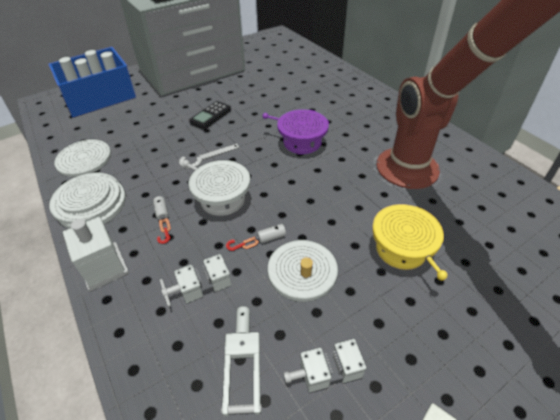

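Platen-like discs in the top view:
- (332,184): white, with rod and ball at (378,169), standing on a base.
- (213,200): the flat platen, carrying the brass specimen.
- (400,75) and (476,90): plain discs with no handle.
- (178,290): yellow.
- (365,312): purple.

The one at (332,184) fits, being white with a handle and a base. I'll measure it and confirm with a crop.

```bash
python3 - <<'E'
from h import *
import pickle
c,s=pickle.load(open("top.pkl","rb")); f=c["frame"]
g=(f.min(2)>150).astype(np.uint8)
n,l,st,ce=cv2.connectedComponentsWithStats(g)
m=(l==l[190,332]).astype(np.uint8)
m=cv2.morphologyEx(m,cv2.MORPH_OPEN,np.ones((7,7),np.uint8))
ct=max(cv2.findContours(m,0,1)[0],key=cv2.contourArea)[:,0,:]
w=pix2w(c,ct,80)[:,:2]
A=np.c_[2*w,np.ones(len(w))];x=np.linalg.lstsq(A,(w**2).sum(1),rcond=None)[0]
print("centre",x[:2],"r",np.sqrt(x[2]+x[:2]@x[:2]))
C=x[:2]
b=pix2w(c,[(378.5,169)],71)[0,:2];print("ball",b,np.hypot(*(b-C)),np.degrees(np.arctan2(*(b-C)[::-1])))
im=cv2.resize(f[130:240,270:420],None,fx=5,fy=5,interpolation=cv2.INTER_CUBIC)
t=np.radians(np.arange(0,360,5));h=np.arctan2(*(b-C)[::-1])
for r,z in((85,80),(65,80)):
    for p in w2pix(c,np.c_[C[0]+r*np.cos(t),C[1]+r*np.sin(t),0*t+z]): cv2.circle(im,tuple(int(v) for v in ((p-[270,130])*5+2)),2,(255,0,0),-1)
p=w2pix(c,[[C[0]+140*np.cos(h),C[1]+140*np.sin(h),71]])[0];cv2.circle(im,tuple(int(v) for v in ((p-[270,130])*5+2)),4,(0,255,0),-1)
cv2.imwrite("pics/crop.png",im[:,:,::-1])
E
```

```text
centre [ 561.93226311 -199.21056947] r 84.20065453681093
ball [ 609.76132388 -331.75242191] 140.90763536047822 -70.15751150768462
```

View pics/crop.png

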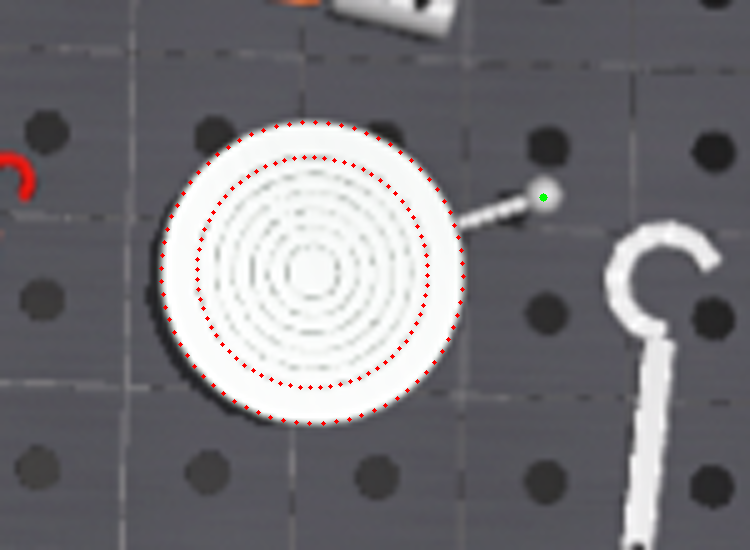

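The enlarged crop confirms it: a white disc with a rod and ball. Its rim and 65 mm ring sit on the fitted circles, and the ball lies 140.9 mm from the centre at -70.2°. I'll shut the gripper, go above it and take one close look.

```bash
python3 - <<'E'
from h import *
from workcell import manip,monitor,cams
import pickle
manip.grip(0.0)
C=np.array([561.9,-199.2])
s=monitor.sense()
az=np.arctan2(s["ee_pos"][1],s["ee_pos"][0]); d=np.arctan2(C[1],C[0])-az
q=(R.from_euler("z",d)*R.from_quat([s["orientation"][0],s["orientation"][1],0,0])).as_quat()
print(q,manip.ik([*C,250],q))
manip.movep([*C,250],q)
manip.sleep(.3)
s=monitor.sense();c=cams.camera("wrist");pickle.dump((c,s),open("w2.pkl","wb"))
print(s["t"],s["ee_pos"],s["qpos"],s["ft_force"],s["width"])
im=c["frame"].copy();t=np.radians(np.arange(0,360,4))
for r in(85,65):
    for p in w2pix(c,np.c_[C[0]+r*np.cos(t),C[1]+r*np.sin(t),0*t+80],s): cv2.circle(im,tuple(int(v) for v in p),1,(255,0,0),-1)
h=np.radians(-70.2);p=w2pix(c,[[C[0]+140*np.cos(h),C[1]+140*np.sin(h),71]],s)[0];cv2.circle(im,tuple(int(v) for v in p),3,(0,255,0),-1)
cv2.imwrite("pics/w2.png",im[:,:,::-1])
E
```

```text
[0.81672573 0.57702607 0.         0.        ] [-0.21841769  0.64632512  0.92953161  1.55948598 -0.54153382  1.21191852
  0.46806792]
5.0583 [ 561.98240988 -199.01645943  249.98393881] [-0.21865775  0.64633787  0.92941658  1.55944765 -0.54153724  1.21191977
  0.46805251] [-0.19438541 -0.40069831  0.8017229 ] 0.003532795779555507
```

View pics/w2.png

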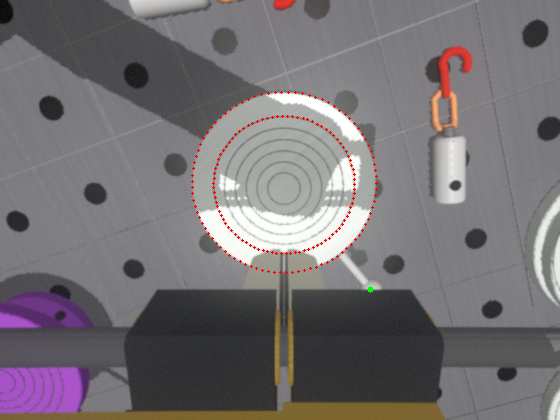

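The rim and 65 mm ring overlays agree with the close view to about 1–2 mm, and the ball at (370,289) matches too. Next I'll press at the handle and check the dip by force.

```bash
cat >> h.py <<'E'
C=np.array([561.9,-199.2]);H=np.radians(-70.2)
def ring(deg,z): # deg clockwise from handle
    a=H-np.radians(deg);return [C[0]+65*np.cos(a),C[1]+65*np.sin(a),z]
def force(manip,monitor,n=8):
    o=[]
    for _ in range(n): manip.sleep(.02);o.append(monitor.sense()["ft_force"])
    return np.mean(o,0)
E
python3 - <<'E'
from h import *
from workcell import manip,monitor,cams
q=monitor.sense()["orientation"]
print([k for k in range(0,375,15) if manip.ik(ring(k,78),q) is None])
manip.servo_line(ring(0,130),100)
manip.servo_line(ring(0,86),60)
f0=force(manip,monitor)
print(f0,monitor.sense()["ee_pos"],monitor.sense()["t"])
for z in (80.5,79,77.6):
    hit=manip.servo_line(ring(0,z),12,max_force=7)
    print(z,hit,monitor.sense()["ee_pos"]-ring(0,z),force(manip,monitor)-f0)
np.save("f0.npy",f0);print(monitor.sense()["t"])
E
```

```text
[]
[ 0.03960212  0.16576583 -0.00049631] [ 584.18667401 -260.62365459   86.52587636] 7.6417
80.5 False [-0.01510643 -0.0145777  -0.02458045] [-0.1696373   0.05414165  0.04914914]
79 False [ 0.20683823 -0.14890174  0.16772498] [ 0.20679316 -0.21399951  1.00885807]
77.6 False [ 0.15025725 -0.17667027  0.25128124] [-0.09113038 -0.20319244  2.62298363]
9.1917
```

Contact came at 80 mm, and the force is 2.6 N for a dip of about 2.5 mm, as the description says. Now the clockwise round, adjusting z slightly to hold the force.

```bash
python3 - <<'E'
from h import *
from workcell import manip,monitor,cams
f0=np.load("f0.npy");z=77.6
for k in range(12,373,12):
    k=min(k,364)
    hit=manip.servo_line(ring(k,z),30,max_force=6)
    f=force(manip,monitor,4)-f0;e=monitor.sense()["ee_pos"]
    print(k,hit,round(z,2),e[2].round(2),np.hypot(*(e[:2]-C)).round(1),f.round(2))
    if hit or f[2]>6: print("STOP");break
    z=np.clip(z+np.clip((f[2]-2.6)*.25,-.2,.2),76.6,78.2)
print(monitor.sense()["t"])
E
```

```text
12 False 77.6 77.59 65.3 [-0.1  -0.45  3.58]
24 False 77.8 77.69 65.1 [ 0.02 -0.23  3.52]
36 False 78.0 77.9 65.1 [-0.27 -0.31  2.97]
48 False 78.09 77.99 65.1 [ 0.45 -0.65  3.29]
60 False 78.2 78.06 65.1 [-0.23 -1.22  2.37]
72 False 78.14 78.04 65.0 [-0.05 -0.84  3.37]
84 False 78.2 78.06 65.0 [ 0.26 -1.02  2.83]
96 False 78.2 78.07 65.0 [ 0.08 -0.76  3.01]
108 False 78.2 78.1 65.0 [ 0.19 -0.65  3.41]
120 False 78.2 78.11 65.1 [ 0.19 -0.51  3.31]
132 False 78.2 78.12 65.1 [ 0.56 -0.69  2.92]
144 False 78.2 78.15 65.1 [-0.5  -0.64  3.15]
156 False 78.2 78.18 65.1 [-0.02 -0.34  2.92]
168 False 78.2 78.21 65.2 [-0.16 -0.44  3.33]
180 False 78.2 78.23 65.2 [-0.59 -0.41  3.26]
192 False 78.2 78.25 65.2 [-0.99 -0.19  3.05]
204 False 78.2 78.32 65.2 [-0.3   0.3   2.85]
216 False 78.2 78.34 65.1 [-0.41  0.44  3.23]
228 False 78.2 78.34 65.1 [-0.33  0.19  2.62]
240 False 78.2 78.37 65.0 [-0.2   0.34  2.68]
252 False 78.2 78.41 65.0 [0.34 0.25 2.83]
264 False 78.2 78.4 65.0 [ 0.22 -0.35  2.68]
276 False 78.2 78.4 65.0 [-0.39 -0.18  2.31]
288 False 78.13 78.29 65.0 [ 0.38 -0.28  2.46]
300 False 78.09 78.21 65.0 [-0.17 -0.17  2.34]
312 False 78.03 78.13 65.1 [-0.39 -0.58  1.75]
324 False 77.83 77.94 65.1 [-0.22 -0.07  3.31]
336 False 78.01 77.99 65.1 [ 0.09 -0.02  2.68]
348 False 78.03 78.0 65.1 [-0.59 -0.06  3.5 ]
360 False 78.2 78.16 65.1 [-0.78 -0.93  2.86]
364 False 78.2 78.24 65.1 [ 0.41 -0.58  2.7 ]
29.5583
```

The full round is done: dip at the contact was 1.6–2.4 mm with forces of 1.8–3.6 N. Now I'll lift clear, check the force zero in case of drift, and look at the platen.

```bash
python3 - <<'E'
from h import *
from workcell import manip,monitor,cams
f0=np.load("f0.npy")
manip.servo_line(ring(364,86),30)
print("zero drift here",force(manip,monitor)-f0)
manip.servo_line(ring(270,86),80)
print("zero drift at 270",force(manip,monitor)-f0)
manip.servo_line([*C,250],120)
manip.sleep(.3)
s=monitor.sense();c=cams.camera("wrist");t=cams.camera("top")
print(s["t"],s["ee_pos"])
import pickle
c0,_=pickle.load(open("w2.pkl","rb"))
t0,_=pickle.load(open("top.pkl","rb"))
d=cv2.absdiff(c["frame"],c0["frame"]);print("wrist diff",d.mean(),(d.max(2)>40).sum())
im=np.vstack([np.hstack([c0["frame"],c["frame"]]),np.hstack([t0["frame"],t["frame"]])])
cv2.imwrite("pics/end.png",cv2.resize(im,(800,600),interpolation=cv2.INTER_AREA)[:,:,::-1])
E
```

```text
zero drift here [-0.19353001  0.21729092 -0.22512648]
zero drift at 270 [ 0.00807267 -0.41248902  0.2692161 ]
33.4917 [ 561.89623605 -199.10922237  249.75087883]
wrist diff 2.145827664399093 43
```

View pics/end.png

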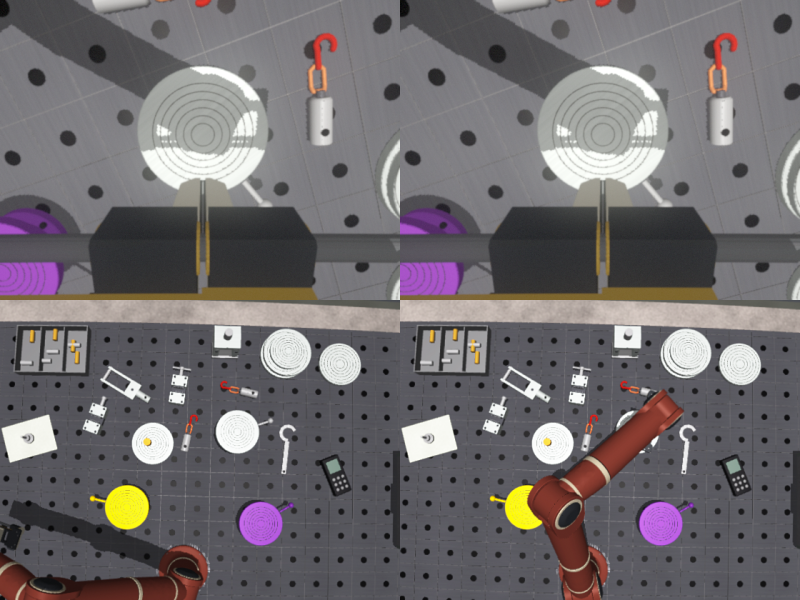

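The before and after wrist views are practically identical (43 pixels differ), so the platen is level and nothing has shifted. The force zero held to about 0.3 N. I'm handing in.

```bash
python3 -c "
from workcell import sign_off
sign_off()"
```

```text
the job is handed in; nothing more can be done
```

I traced the 65 mm ring once clockwise with closed fingertips, pressing from the handle all the way round and 4° past it. I then lifted clear and handed the job in at about 33.5 s; no verdict was reported.

- **Dip:** The fingertips ran 1.6–2.4 mm below the level top, with about 1.8–3.6 N of force. That puts the ring's dip at roughly 1.8–3 mm. The dip itself was not measured directly. The shallowest stretch was around 250–280° (ring_6), where height and force both suggest about 2 mm, against the 1.5 mm needed.
- **Path:** The fingertips stayed at 65.0–65.3 mm from the estimated centre, which is itself good to about 1–2 mm, so they kept well off the middle of the face.
- **Afterwards:** The force zero was within about 0.3 N of its start value. The wrist view showed the platen level and unshifted compared with before. In the top view I saw no bystander moved, though the arm hid part of the platen and of the hook further back.

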